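Set the rotary table to zero and clamp it

TASK

A drip pan stands on the small rotary table, ready for work. Push the dial round with a fingertip by its upright pegs until the index line on the dial lines up with the long zero line on the scale ring, and then push the clamp shoe fully home against the ring by its upright tab. Nothing is to be picked up: keep off the pan, which must stay standing in the middle of the dial, the scale ring must stay as it is set, and the things around must be left where they are.

Things in the scene. Friction and masses are not known exactly. Their poses are not given: they have to be found in the camera images.
- rotary_centre (a point): Centre of the rotary table, on the dial's top face, 26 mm above the table top. The grey round base (184 mm across, three bolt lugs, 14 mm high) is bolted down and level. Frame: +y points out along its tongue (50 mm wide, 12 mm high, to 158 mm from the centre), which carries the clamp shoe; z up. A loose pan stands on this point.
- dial (a joint): Angle of the steel dial on the base, counterclockwise from above positive; no stops, friction 0.12 N m, stays where left. 136 mm across, its top 26 mm above the table top. Three round upright pegs, 10 mm thick (13 mm at the foot), 24.5 mm tall, tops 50 mm above the table top, stand 54 mm from the centre at +60, 180 and -60 degrees from its index line.
- dial_mark (a point): Outer end of the dial's index line, at the dial's rim, 68 mm from the centre, on the dial's top. The line is black, radial, 26 mm long and 3 mm wide, the only line on the dial.
- scale_ring (a joint): Angle of the aluminium scale ring on the base (0: zero line along the base's x). The ring, 176 mm across, top face 22 mm above the table top, lies under the dial and shows 20 mm wide round it, with a thin short line (7 x 1 mm) every 10 degrees and one long thick zero line. It can be dragged round but is ten times as stiff as the dial.
- zero_line (a point): Where the ring's zero line meets the dial's rim: 68 mm from the centre, at the same height as dial_mark, so that the two points coincide when the lines are lined up. The zero line is black, radial, 3 mm wide and spans the visible ring.
- clamp_tab (a point): Middle of the outer face (away from the dial) of the clamp shoe's upright tab, 40 mm above the table top, 139 mm from the centre when open. The tab is 34 mm wide, 7 mm thick, its top 49 mm above the table top. It stands at the outer end of the shoe, a steel block 34 x 34 mm from 12 to 25 mm above the table top.
- clamp_shoe (a joint): Slide of the clamp shoe straight towards the centre: 0 open, 0.014 m closed (its rubber nose meets the ring and it stops hard). Friction about 2.5 N; it stays where it is left. It starts open by 0 to 3 mm on this scale and does not change how stiffly the dial turns.
- work_pan: Brass drip pan, 56 mm across, 44 mm tall, the workpiece: it stands loose and upright at the centre of the dial and turns with it. Origin at the centre of its underside; z is up.
- spare_pan: Bystander: small brass drip pan, 51 mm wide, 44 mm tall, standing loose; origin at the centre of its underside.
- knop: Bystander: turned brass knop, 36 mm wide, 49 mm tall, standing loose; origin at the centre of its underside.
- loupe: Bystander: black loupe, 38 mm wide, 31 mm tall; origin at the centre of its underside.
- cork: Bystander: cork, 24 mm wide, 25 mm tall; origin at the centre of its underside.
- wood_block: Bystander: plain wooden block 32 x 42 x 20 mm; origin at the centre of its underside.
- wax_dish: Bystander: shallow white dish, 80 mm wide, 21 mm tall; origin at the centre of its underside.

How it is judged:
By the outcome, as a careful person would: the job done as asked, in the order asked, and still so for the second after the job is handed in, with the robot touching nothing.
It also fails if it takes over 54 s, if anything falls off the work surface, if the arm or the gripper's body presses on something with over 40 N, if the wrist force passes 120 N, or if a joint passes its speed limit or range.

ROBOT

A 6-joint arm with a two-finger parallel gripper is mounted at the origin on a cart in front of the work surface, level with it; the furniture and walls round the work are solid. World frame = base frame: x ahead of the robot, y to its left, z up, the work surface at z = 0. Lengths are in mm, angles in degrees, forces in N, time in s.
With the tool pointing down it reaches from about 350 to 850 mm from the base axis. Payload 8.1 kg.
Tool frame: the origin (TCP) lies midway between the tips of the shut fingers; the grasp point (between the pads) lies 19 mm behind it; z points along the fingers, y is the line along which they close (so a half turn about z gives the same grasp; the last joint's range is limited). The gripper opens to 85 mm and grips with 20 to 120 N. Pads are 22 mm wide; open, the fingers measure 114 mm over their backs; the gripper's body (76 mm by 85 mm) begins 54 mm behind the grasp point. The pads swing forward as they close: fully open they stand 13 mm farther back than shut.
Start: joints at [58.82, 7.471, 85.268, -0, 87.261, -4.893], TCP at [265.704, 537.965, 231.292] pointing down, gripper open.
Joint ranges: [-169.43, 169.43], [-51.17, 129.36], [1.28, 143.12], [-76.62, 256.62], [0, 156.53], [-152.29, 152.29]. Speed limits (degrees/s): [136.94, 136.94, 159.86, 180, 180, 180].

INTERFACE

Orientations are given as [roll, pitch, yaw] about the fixed x, y, z axes, in that order (R = Rz(yaw) Ry(pitch) Rx(roll)).
In Python, from bench import sense, snapshot, order, finder gives the robot as it stands.
- The arm moves only by the tool send_rows, never from a script. Its argument "steps" is a list of rows, each a list of 2 entries, a list of its own where there are three numbers: the shift along the world's x, y, z in units of 30 mm (1.0 is 30 mm), then the turn, a rotation vector about the world's x, y, z in rad. In form: [[[dx, dy, dz], [wx, wy, wz]], ...]. A call has 1 to 10 rows; each row is the pose to reach, as a shift and turn from the pose commanded when the call began; what a row does not reach only later rows make up. A row lasts 1/8 s, in which the tool goes at most 62.5 mm and 10.7 degrees, less where a joint would pass 70% of its speed; a pose out of reach is approached as far as the arm can. A call with a gripper value outside its range is refused whole. "fingers" is the closure, from 0 (fully open) to 1 (shut), set as the call begins (left out, the last holds). The fingers move at their own pace and stop on an object; "squeeze" is the grip in N (left out, the last holds). Time passes only in rows, so rows that repeat a pose let the fingers close. It gives the time, the measured TCP pose, the force, the opening and the grip force at its end, in the units of the state.
- sense(): the state, without advancing time (a new reading comes with each control period).
- snapshot(name): name is "side" or "top"; returns a dict with "img" (480x640x3 uint8, red, green, blue), "K" (3x3 intrinsics, pixels), "k1" (the pictures are not rectified: a ray, as slopes to the right and down, at radius r is drawn at 1 + k1 r^2 times it, then the intrinsics apply), "pose" (4x4, takes a point from camera to world coordinates). Camera axes: x right, y up, looking along -z (the intrinsics and any distortion apply to the point x, -y, -z); pixel columns grow to the right and rows downward; lengths in mm; the calibration is good to about 2 mm. A picture is of the moment at which its call begins. There is no depth.
- order.hand_in(): hands the job in; it is judged then, once.
Trained networks look in the newest picture that a camera, given by its name, has taken for a name from the list of things; names that differ only in an ending like _2 or _b are one class to them, and where a whole thing is asked for, a point or a joint stands for the part that bears it (a point fixed in the world has none). Each returns a list of dicts, best first, with "confidence" (0 to 1); they miss things now and then, are a little off and sometimes report something else, mostly with a low value. They report only what shows in the picture. A call takes as long as a camera call.
- finder.find_in(label, camera): "box" ([left, top, width, height] as shares, 0 to 1, of the picture: columns of its width, rows of its height, round what is visible of it).
- finder.trace(label, camera): "mask" (480x640 bool, what is visible of it) and "box" ([left, top, width, height] as shares, 0 to 1, of the picture: columns of its width, rows of its height, round what is visible of it).
- finder.pinpoint(label, camera): "at" ([column, row] as shares, 0 to 1, of the picture: columns of its width, rows of its height: a listed point, or the origin of a listed thing).
The state is a dict: "time": time; "joint_pos": joint angles; "qd": joint speeds; "joint_efforts": joint torques, N m; "tool_pos": TCP position; "tcp_rot": TCP orientation; "ft_force": force on the tool from outside, world axes, zero at the start; "wrist_torque": the same for the moment, N m; "finger_gap": finger opening in mm; "grip_force": force on a finger pad.
Only numpy, scipy, OpenCV 4.12 (cv2) and the standard library are available. Lean on these libraries where they do the work, as an engineer would, in place of code of your own. Each camera call takes 0.05 s, during which the arm holds its last target. There are 200 camera calls.

## Working session

There is one attempt and no reset: what is moved stays moved. The work goes in short steps, Python scripts to look and compute and a tool call to move; the robot and the scene stay as the last step left them, time stands still between calls to the robot, and variables do not carry over. Pictures are saved under pics/ and viewed, at most 10 in all, crops included, and the job is handed in when it is done.

Besides the shell and the picture viewer there is one more tool, called after "Request:" as a command line: name --argument value ..., lists and objects as JSON in quotes. send_rows: Moves the arm, as the interface text tells. Its arguments: {"type":"object","properties":{"steps":{"type":"array"},"fingers":{"type":"number"},"squeeze":{"type":"number"}},"required":["steps"]}

```bash
mkdir -p pics; cat > h.py <<'E'
import numpy as np, cv2
from bench import sense, snapshot, order, finder
def ray(s,px):
    K=s["K"];u=np.array([(px[0]-K[0,2])/K[0,0],(px[1]-K[1,2])/K[1,1]]);v=u.copy()
    for _ in range(20): v=u/(1+s["k1"]*(v@v))
    P=np.array(s["pose"]);return P[:3,3],P[:3,:3]@np.array([v[0],-v[1],-1.])
def at(s,px,z):
    o,d=ray(s,px);return o+d*(z-o[2])/d[2]
def proj(s,p):
    P=np.array(s["pose"]);c=P[:3,:3].T@(np.array(p)-P[:3,3]);v=np.array([c[0],-c[1]])/-c[2]
    v=v*(1+s["k1"]*(v@v));return s["K"][:2,:2]@v+s["K"][:2,2]
def pin(l,cam):
    r=finder.pinpoint(l,cam);return [(round(x["confidence"],2),np.array(x["at"])*[640,480]) for x in r[:2]]
E
python3 - <<'E'
from h import *
Z=dict(rotary_centre=26,dial_mark=26,zero_line=26,clamp_tab=40,work_pan=26,spare_pan=0,knop=0,loupe=0,cork=0,wood_block=0,wax_dish=0)
S={}
for c in("top","side"):
    s=snapshot(c);cv2.imwrite(f"pics/{c}0.png",s["img"][:,:,::-1]);S[c]=s
    print(c,np.round(s["pose"],2).tolist(),s["K"].tolist(),s["k1"])
    for l,z in Z.items():
        for cf,p in pin(l,c): print(l,cf,p.round(1),at(s,p,z).round(1))
print(sense())
E
```

```text
top [[0.03, 1.0, -0.04, 478.89], [-1.0, 0.03, 0.02, 58.26], [0.02, 0.04, 1.0, 1336.14], [0.0, 0.0, 0.0, 1.0]] [[620.6037901071993, 0.0, 326.29196735668467], [0.0, 620.6037901071993, 250.48171606164703], [0.0, 0.0, 1.0]] -0.12894981337069555
rotary_centre 0.6 [299.7 264.4] [502.6  85.2  26. ]
dial_mark 0.65 [329.1 278.6] [474.4  22.4  26. ]
zero_line 0.91 [295.4 231. ] [572.9  96.3  26. ]
clamp_tab 0.61 [189.1 258.7] [507.7 316.7  40. ]
clamp_tab 0.57 [246.1 297.8] [429.6 194.7  40. ]
work_pan 0.59 [299.6 263.9] [503.6  85.5  26. ]
spare_pan 0.51 [311.3 181.3] [683.8  65.9   0. ]
spare_pan 0.41 [345.5 178.7] [691.7  -8.1   0. ]
knop 0.71 [194.  312.6] [393.  310.3   0. ]
knop 0.56 [344.1 177.9] [693.4  -5.1   0. ]
loupe 0.74 [408.7 276.9] [ 482.4 -150.5    0. ]
cork 0.65 [193.5 313.5] [391.  311.4   0. ]
wood_block 0.81 [190.2 262.9] [499.6 322.    0. ]
wood_block 0.56 [345.3 180.5] [687.8  -7.8   0. ]
wax_dish 0.82 [461.6 198.7] [ 656.3 -263.9    0. ]
side [[0.99, 0.07, -0.12, 418.56], [-0.14, 0.41, -0.9, -823.1], [-0.01, 0.91, 0.41, 476.9], [0.0, 0.0, 0.0, 1.0]] [[477.20699940230566
[... 723 characters left out ...]
0.2   0. ]
{'time': 1.2, 'joint_pos': array([ 5.88190519e+01,  7.47181417e+00,  8.52667747e+01, -8.71677450e-04,
        8.72634012e+01, -4.89211102e+00]), 'qd': array([-0.09185093,  0.07243255, -0.0053737 , -0.03857852, -0.0069274 ,
       -0.04242274]), 'joint_efforts': array([ 1.80534331e-03, -5.69316173e+01, -5.00865412e+01,  3.74199071e-04,
        1.13671977e-03, -6.31826026e-06]), 'tool_pos': array([265.71258912, 537.95320188, 231.29529951]), 'tcp_rot': array([-1.79997943e+02,  6.97797098e-04,  1.53711205e+02]), 'ft_force': array([ 0.73981726,  0.34708518, -0.20199038]), 'wrist_torque': array([-0.05883545, -0.00940776, -0.02494094]), 'grip_force': 0.0, 'finger_gap': 85.51957510193247}
```

```bash
python3 - <<'E'
import cv2
a=cv2.imread("pics/top0.png")[160:360,150:420];cv2.imwrite("pics/top0c.png",cv2.resize(a,(783,580),interpolation=2))
a=cv2.imread("pics/side0.png")[190:340,220:420];cv2.imwrite("pics/side0c.png",cv2.resize(a,(800,600),interpolation=2))
E
```

```text
(no output)
```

View pics/top0c.png

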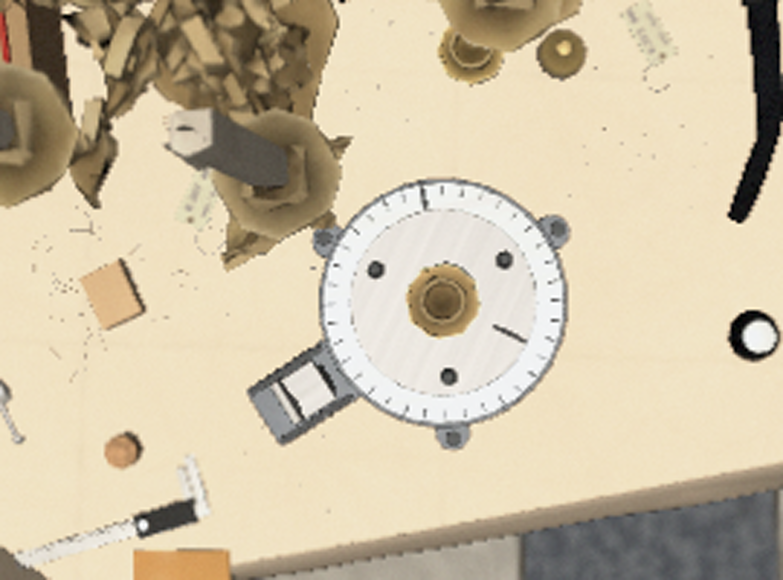

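View pics/side0c.png

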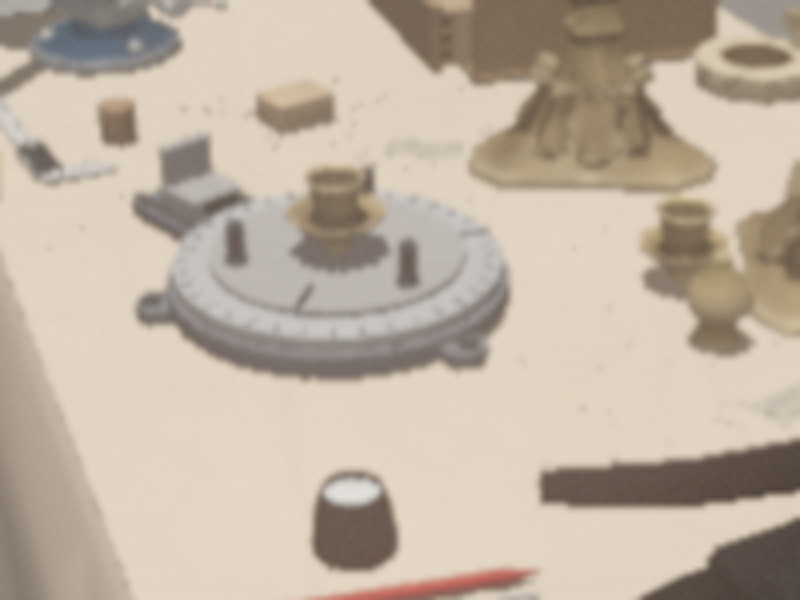

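The top crop shows the dial centre near crop (443,303). The index line points lower right, the zero line is at the top (425,198), and pegs are at (505,259), (376,269) and (449,376). The tab is at about (285,403), with a tall candlestick up-left of the dial. The index needs roughly +125° CCW, so I can push the near peg round on the robot's side, away from the candlestick.

```bash
cat >> h.py <<'E'
from scipy.optimize import minimize,least_squares
def gray(s): return cv2.cvtColor(s["img"],cv2.COLOR_RGB2GRAY).astype(np.float32)
def polar(s,g,C,z,r,th):
    R,T=np.meshgrid(r,np.radians(th));m=np.array([proj(s,(C[0]+a*np.cos(t),C[1]+a*np.sin(t),z)) for a,t in zip(R.ravel(),T.ravel())],np.float32).reshape(*R.shape,2)
    return cv2.remap(g,m[...,0],m[...,1],cv2.INTER_CUBIC)
def line(s,g,C,z,r,rng):
    th=np.arange(rng[0],rng[1],.5);p=polar(s,g,C,z,r,th).mean(1);p=np.median(p)-p
    i=p.argmax();k=slice(max(i-9,0),i+10);w=np.clip(p[k]-.2*p[i],0,None);return (w@th[k])/w.sum(),p[i]
def pegs(s,g,P):
    out=[]
    for p in P:
        c=np.array(p,float)
        for _ in range(6):
            x0,y0=np.round(c).astype(int);yy,xx=np.mgrid[y0-4:y0+5,x0-4:x0+5];a=g[y0-4:y0+5,x0-4:x0+5];w=np.clip(np.percentile(a,70)-a-20,0,None);w=w*(np.hypot(xx-c[0],yy-c[1])<4)
            c=np.array([(w*xx).sum(),(w*yy).sum()])/w.sum()
        out.append(at(s,c,48)[:2])
    return np.array(out)
E
python3 - <<'E'
from h import *
s=snapshot("top");g=gray(s)
P=pegs(s,g,[(150+x/2.9,160+y/2.9) for x,y in((505,259),(376,269),(449,376))])
print(P.round(1))
f=lambda q:np.concatenate([P[i]-q[:2]-54*np.array([np.cos(q[2]+a),np.sin(q[2]+a)]) for i,a in enumerate(np.radians([60,180,-60]))])
q=least_squares(f,[500,80,-2]);print(q.x[:2],np.degrees(q.x[2]),f(q.x).round(1));C=q.x[:2]
print("index",line(s,g,C,26,np.arange(46,66,2),(-150,-80)),"zero",line(s,g,C,22,np.arange(70,79,1),(-180,180)))
# ring outer centre check: gradient
def cost(c):return -sum(abs(polar(s,g,c,22,[92.,84.],np.arange(0,360,4))@[1,-1])) 
# tab
for l,c in(("clamp_tab","top"),("clamp_shoe","top")):
    for t in finder.find_in(l,c)[:2]: b=np.array(t["box"])*[640,480,640,480];print(l,t["confidence"],b.round(1))
for px in((274,388),(298,418),(305,362),(337,400)): print(at(s,(150+px[0]/2.9,160+px[1]/2.9),49).round(1))
for px in((248,392),(284,443)): print(at(s,(150+px[0]/2.9,160+px[1]/2.9),12).round(1))
# ring extent by circle edge
E
```

```text
[[535.   36.4]
 [525.4 127.9]
 [450.9  73.6]]
[503.76858701  79.32751327] -113.9368850588292 [-0.5  0.7 -0.3 -0.8  0.8  0. ]
index (np.float64(-113.52772158466209), np.float32(150.52002)) zero (np.float64(12.381027699455133), np.float32(141.59995))
clamp_tab 0.79 [246.6 284.7  18.9  21.7]
clamp_tab 0.74 [290.4 250.7  20.8  23.2]
clamp_shoe 0.69 [242.1 282.   24.3  21.6]
[438.1 197.3  49. ]
[417.2 179.5  49. ]
[457.3 175.7  49. ]
[430.9 152.   49. ]
[433.5 220.3  12. ]
[396.8 192.7  12. ]
```

```bash
python3 - <<'E'
import cv2
a=cv2.imread("pics/top0.png")[260:330,225:300];cv2.imwrite("pics/tab.png",cv2.resize(a,(600,560),interpolation=2))
E
```

```text
(no output)
```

View pics/tab.png

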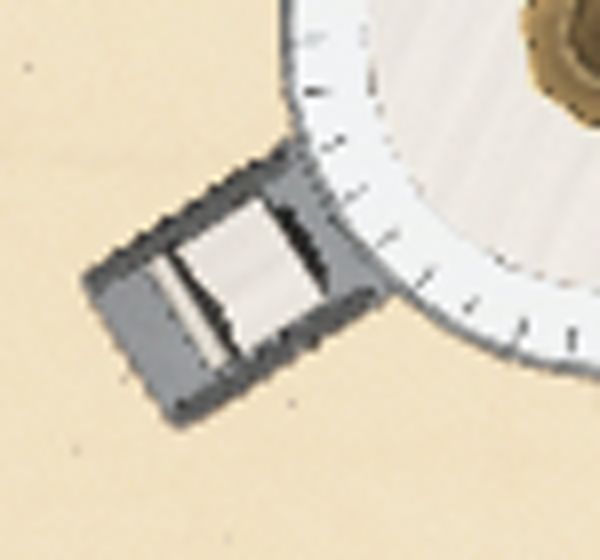

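The tab crop shows the tab's outer top edge running from crop (150,262) to (215,365), so the tongue lies at about 125° in world axes. Centre is about (503.8, 79.3), the index is at -113.7° and zero at 12.4°, so the dial needs +126°. Moving above the start spot behind the near peg, fingers shut.

Request:
send_rows --steps '[[[0.4,-0.9,0],[0,0,-0.1]],[[1.0,-2.5,0],[0,0,-0.25]],[[1.8,-4.3,0],[0,0,-0.42]],[[2.6,-6.2,-0.3],[0,0,-0.6]],[[3.5,-8.1,-1],[0,0,-0.78]],[[4.3,-10,-2],[0,0,-0.95]],[[5.1,-11.9,-2.9],[0,0,-1.12]],[[5.8,-13.5,-3.6],[0,0,-1.3]],[[6.24,-14.68,-4.04],[0,0,-1.456]],[[6.24,-14.68,-4.04],[0,0,-1.456]]]' --fingers 1 --squeeze 20

```text
time: 2.6
tool_pos: [452.6, 94.7, 108.6]
tcp_rot: [-179.9, 0.1, 69.9]
ft_force: [-0.1, 0.4, -0.4]
finger_gap: -0.5
grip_force: 0.0
```

Request:
send_rows --steps '[[[0,0,-0.6],[0,0,0]],[[0,0,-1.3],[0,0,0]],[[0,0,-2.0],[0,0,0]],[[0,0,-2.4],[0,0,0]],[[0,0,-2.57],[0,0,0]],[[0,0,-2.57],[0,0,0]]]'

```text
time: 3.35
tool_pos: [452.9, 98.0, 33.1]
tcp_rot: [180.0, -0.0, 70.3]
ft_force: [0.0, -0.2, 0.8]
finger_gap: 0.1
grip_force: 0.0
```

```bash
python3 - <<'E'
from h import *
s=snapshot("side");print(sense()["tool_pos"])
a=s["img"][160:310,210:410,::-1];cv2.imwrite("pics/s1.png",cv2.resize(a,(800,600),interpolation=2))
C=np.array([503.8,79.3]);z0=sense()
# arc deltas per call
p0=C+54*np.array([np.cos(np.radians(160.3)),np.sin(np.radians(160.3))])
for st,n in((0,10),(45,10),(95,8)):
    b=C+54*np.array([np.cos(np.radians(160.3+st)),np.sin(np.radians(160.3+st))])
    print([[*( (C+54*np.array([np.cos(np.radians(160.3+st+d)),np.sin(np.radians(160.3+st+d))])-b)/30).round(2),round(np.radians(d),3)] for d in ([2,5,9,13,18,23,28,34,40,45] if st==0 else np.arange(1,n+1)*5)])
E
```

```text
[453.29566974  97.87747461  33.48695143]
[[np.float64(-0.02), np.float64(-0.06), np.float64(0.035)], [np.float64(-0.05), np.float64(-0.15), np.float64(0.087)], [np.float64(-0.07), np.float64(-0.27), np.float64(0.157)], [np.float64(-0.09), np.float64(-0.4), np.float64(0.227)], [np.float64(-0.1), np.float64(-0.55), np.float64(0.314)], [np.float64(-0.1), np.float64(-0.71), np.float64(0.401)], [np.float64(-0.09), np.float64(-0.87), np.float64(0.489)], [np.float64(-0.05), np.float64(-1.05), np.float64(0.593)], [np.float64(0.01), np.float64(-1.23), np.float64(0.698)], [np.float64(0.07), np.float64(-1.38), np.float64(0.785)]]
[[np.float64(0.07), np.float64(-0.14), np.float64(0.087)], [np.float64(0.16), np.float64(-0.27), np.float64(0.175)], [np.float64(0.25), np.float64(-0.39), np.float64(0.262)], [np.float64(0.36), np.float64(-0.51), np.float64(0.349)], [np.float64(0.48), np.float64(-0.62), np.float64(0.436)], [np.float64(0.6), np.float64(-0.71), np.float64(0.524)], [np.float64(0.74), np.float64(-0.79), np.float64(0.611)], [np.float64(0.88), np.float64(-0.87), np.float64(0.698)], [np.float64(1.02), np.float64(-0.93), np.float64(0.785)], [np.float64(1.17), np.float64(-0.97), np.float64(0.873)]]
[[np.float64(0.15), np.float64(-0.03), np.float64(0.087)], [np.float64(0.31), np.float64(-0.05), np.float64(0.175)], [np.float64(0.47), np.float64(-0.06), np.float64(0.262)], [np.float64(0.62), np.float64(-0.05), np.float64(0.349)], [np.float64(0.78), np.float64(-0.03), np.float64(0.436)], [np.float64(0.93), np.float64(0.0), np.float64(0.524)], [np.float64(1.08), np.float64(0.05), np.float64(0.611)], [np.float64(1.23), np.float64(0.11), np.float64(0.698)]]
```

View pics/s1.png

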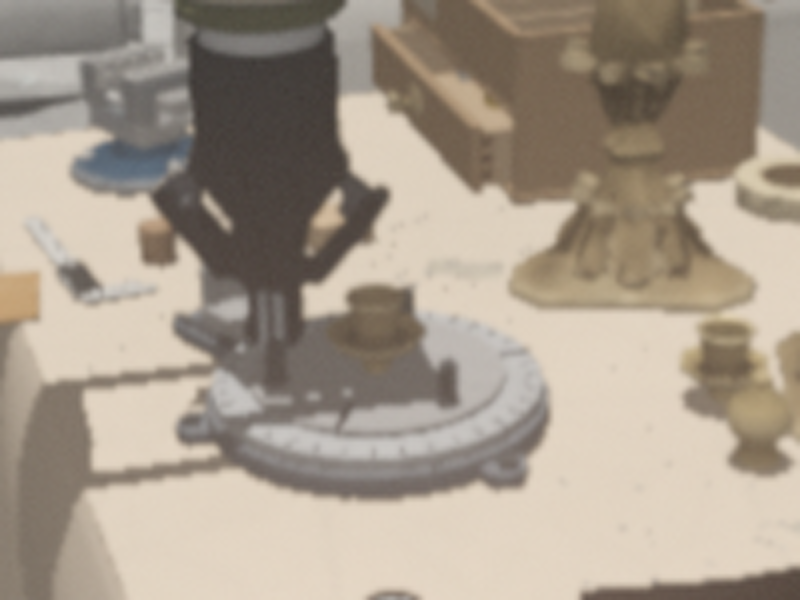

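The picture shows the fingertips (crop (275,385)) just behind the near peg with nothing else touched, and the linkage clear above the pan. Starting the sweep.

Request:
send_rows --steps '[[[-0.02,-0.06,0],[0,0,0.035]],[[-0.05,-0.15,0],[0,0,0.087]],[[-0.07,-0.27,0],[0,0,0.157]],[[-0.09,-0.4,0],[0,0,0.227]],[[-0.1,-0.55,0],[0,0,0.314]],[[-0.1,-0.71,0],[0,0,0.401]],[[-0.09,-0.87,0],[0,0,0.489]],[[-0.05,-1.05,0],[0,0,0.593]],[[0.01,-1.23,0],[0,0,0.698]],[[0.07,-1.38,0],[0,0,0.785]]]'

```text
time: 4.65
tool_pos: [455.9, 56.6, 34.0]
tcp_rot: [179.9, -0.0, 115.4]
ft_force: [0.8, 3.5, -0.0]
finger_gap: 0.1
grip_force: 1.6
```

```bash
python3 - <<'E'
from h import *
s=snapshot("side");q=sense();print(q["tool_pos"],q["tcp_rot"],q["ft_force"])
a=s["img"][160:310,210:410,::-1];cv2.imwrite("pics/s2.png",cv2.resize(a,(600,450),interpolation=2))
E
```

```text
[456.17073356  56.12963099  34.07142475] [1.79870033e+02 2.09188932e-02 1.15673745e+02] [ 0.71272338  2.41997133 -0.13993041]
```

View pics/s2.png

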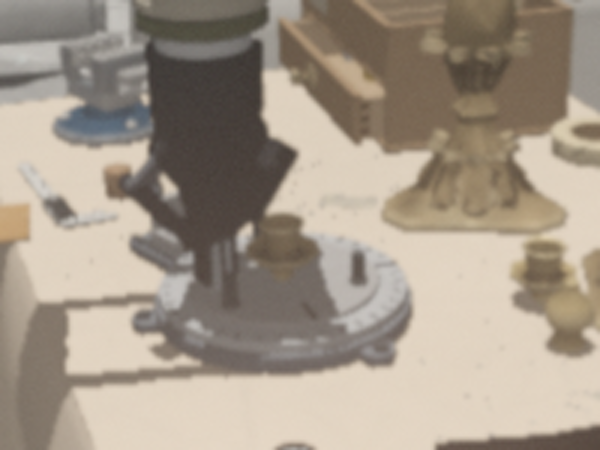

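The dial is turning: the peg at (232,290) is ahead of the finger and the pan is in place. Continuing.

Request:
send_rows --steps '[[[0.07,-0.14,0],[0,0,0.087]],[[0.16,-0.27,0],[0,0,0.175]],[[0.25,-0.39,0],[0,0,0.262]],[[0.36,-0.51,0],[0,0,0.349]],[[0.48,-0.62,0],[0,0,0.436]],[[0.6,-0.71,0],[0,0,0.524]],[[0.74,-0.79,0],[0,0,0.611]],[[0.88,-0.87,0],[0,0,0.698]],[[1.02,-0.93,0],[0,0,0.785]],[[1.17,-0.97,0],[0,0,0.873]]]'

```text
time: 5.95
tool_pos: [490.3, 27.3, 33.6]
tcp_rot: [180.0, 0.0, 165.4]
ft_force: [-2.7, 2.0, 2.0]
finger_gap: 0.1
grip_force: 1.5
```

Request:
send_rows --steps '[[[0.15,-0.03,0],[0,0,0.087]],[[0.31,-0.05,0],[0,0,0.175]],[[0.47,-0.06,0],[0,0,0.262]],[[0.62,-0.05,0],[0,0,0.349]],[[0.78,-0.03,0],[0,0,0.436]],[[0.93,0,0],[0,0,0.524]],[[0.93,0,0],[0,0,0.524]],[[0.93,0,0],[0,0,0.524]]]'

```text
time: 6.95
tool_pos: [518.3, 27.0, 33.4]
tcp_rot: [-180.0, 0.0, -164.8]
ft_force: [-0.0, -0.3, -0.2]
finger_gap: -0.3
grip_force: 0.0
```

```bash
python3 - <<'E'
from h import *
q=sense();print(q["time"],q["tool_pos"],q["tcp_rot"],q["ft_force"])
for n in("top","side"):
    s=snapshot(n);cv2.imwrite(f"pics/{n}3.png",s["img"][:,:,::-1])
    if n=="top":T=s
g=gray(T);C=(503.8,79.3)
print("index",line(T,g,C,26,np.arange(46,66,2),(-40,60)),"zero",line(T,g,C,22,np.arange(70,79,1),(-10,40)))
a=cv2.imread("pics/top3.png")[190:330,225:400];b=cv2.imread("pics/side3.png")[190:330,225:400]
cv2.imwrite("pics/c3.png",cv2.resize(np.hstack([a,b]),(800,320),interpolation=2))
E
```

```text
6.95 [518.34586447  26.98706098  33.39454836] [-1.79976068e+02  4.81960251e-02 -1.64834048e+02] [-0.0301164  -0.30446746 -0.18523769]
index (np.float64(-2.051203070383428), np.float32(116.745605)) zero (np.float64(-2.193179991331097), np.float32(81.19833))
```

View pics/c3.png

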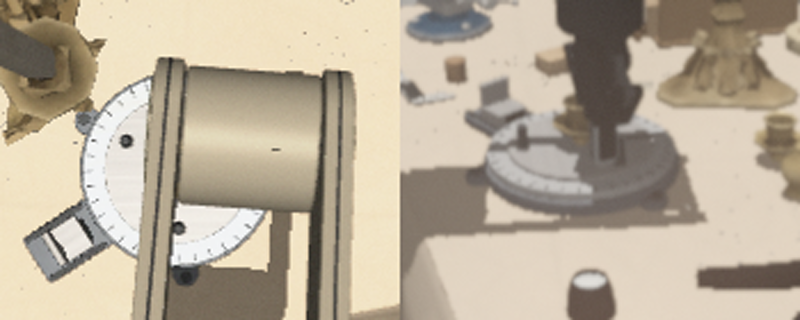

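The arm hides both lines in the top view, but two pegs show at crop (126,141) and (178,228), so I measure the dial from those.

```bash
python3 - <<'E'
from h import *
s=snapshot("top");g=gray(s);C=np.array([503.8,79.3])
P=pegs(s,g,[(302.9,289.7),(280.1,251.7)])-C
print(P,np.hypot(*P.T),np.degrees(np.arctan2(P[:,1],P[:,0])))
E
```

```text
[[-52.64446647  -0.50213546]
 [ 24.48261936  47.24893253]] [52.64686116 53.21522598] [-179.45351578   62.6085084 ]
```

Request:
send_rows --steps '[[[0.09,0.03,0],[0,0,0.052]],[[0.18,0.06,0],[0,0,0.105]],[[0.27,0.1,0],[0,0,0.157]],[[0.27,0.1,0],[0,0,0.157]],[[0.27,0.1,0],[0,0,0.157]],[[0.05,0,0],[0,0,0.05]],[[0.05,0,0.6],[0,0,0.05]],[[0.05,0,1.8],[0,0,0.05]],[[0,0,2.7],[0,0,0.05]],[[-0.8,-0.8,2.7],[0,0,0.05]]]'

```text
time: 8.35
tool_pos: [497.6, 3.5, 119.1]
tcp_rot: [-179.8, 0.4, -161.6]
ft_force: [0.1, -0.7, -0.0]
finger_gap: -0.0
grip_force: 0.0
```

Request:
send_rows --steps '[[[-1.5,-0.5,0],[0,0,0]],[[-3.2,-1,0],[0,0,0]],[[-4,-1.5,0],[0,0,0]],[[-4,-1.5,0],[0,0,0]]]'

```text
time: 8.85
tool_pos: [373.8, -42.6, 115.3]
tcp_rot: [-179.9, 0.1, -161.8]
ft_force: [-0.1, 0.9, 0.2]
finger_gap: -0.3
grip_force: 0.0
```

```bash
cat > look.py <<'E'
from h import *
import sys
q=sense();print(q["time"],q["tool_pos"].round(1),q["tcp_rot"].round(1),q["ft_force"].round(1))
s=snapshot("top");g=gray(s);C=(503.8,79.3)
print("index",line(s,g,C,26,np.arange(46,66,2),(-15,40)),"zero",line(s,g,C,22,np.arange(70,79,1),(-10,40)))
for l in("dial_mark","zero_line"):print(l,pin(l,"top"))
p=s["img"][190:330,225:400,::-1];cv2.imwrite(sys.argv[1],cv2.resize(p,(700,560),interpolation=2))
E
python3 look.py pics/c4.png
```

```text
8.85 [373.8 -42.6 115.3] [-1.799e+02  1.000e-01 -1.618e+02] [-0.1  0.9  0.2]
index (np.float64(11.648847056585744), np.float32(133.15918)) zero (np.float64(12.381443780620561), np.float32(138.62132))
dial_mark [(0.79, array([294.976, 228.912]))]
zero_line [(0.65, array([293.376, 234.576])), (0.26, array([188.608, 258.72 ]))]
```

View pics/c4.png

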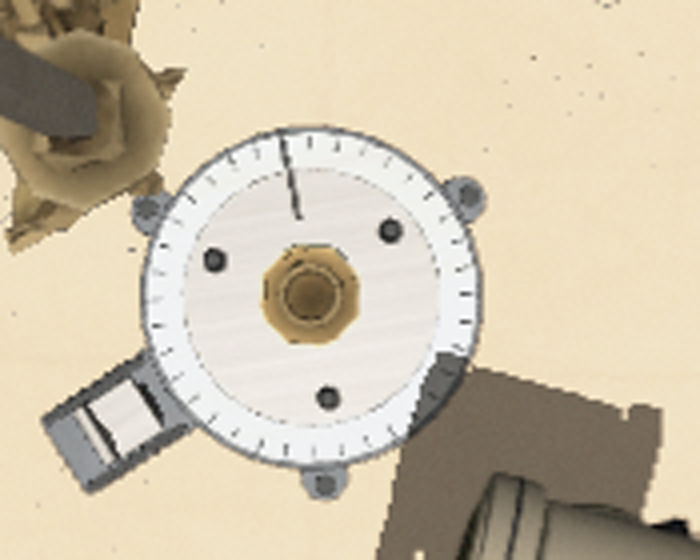

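Index is just short of zero by about 0.7° (line runs crop (283,130)-(298,218), nearly straight). Refining with the ring ticks to check for centre error.

```bash
python3 - <<'E'
from h import *
s=snapshot("top");g=gray(s);C=np.array([503.8,79.3])
for it in range(3):
    r=np.arange(70,88,1.);th=np.arange(-180,180,.5);p=polar(s,g,C,22,r,th)
    if it==0: print(np.round(p.std(0)))
    A=[];b=[]
    for k in range(36):
        t0=12.4+10*k
        try:a,v=line(s,g,C,22,np.arange(76,84,1.),(t0-4,t0+4))
        except Exception:continue
        if v<15 or k==0:continue
        t=np.radians(t0);A.append([-np.sin(t)/80,np.cos(t)/80,1]);b.append(np.radians(a-t0))
    A=np.array(A);b=np.array(b);x=np.linalg.lstsq(A,b,rcond=None)[0]
    res=np.degrees(b-A@x);k=abs(res)<1.5;x=np.linalg.lstsq(A[k],b[k],rcond=None)[0]
    C=C+x[:2];print(C,12.4+np.degrees(x[2]),k.sum(),np.degrees(b[k]-A[k]@x).std())
for rr in((44,52),(52,60),(60,66)):print("i",line(s,g,C,26,np.arange(*rr,1.),(0,25)))
for rr in((70,76),(76,84)):print("z",line(s,g,C,22,np.arange(*rr,1.),(0,25)))
E
```

```text
[10. 14. 25. 33. 34. 34. 35. 35. 36. 39. 43. 45. 45. 45. 46. 44. 42. 41.]
[504.13467877  79.46636158] 12.398073315588062 33 0.2006419438937528
[504.13970009  79.4665381 ] 12.39441147470473 33 0.20396084073260326
[504.14017789  79.46663674] 12.39456557156533 33 0.2040669447489174
i (np.float64(11.64690552566027), np.float32(128.02069))
i (np.float64(11.31362814777946), np.float32(130.84125))
i (np.float64(11.715656663385653), np.float32(146.33667))
z (np.float64(12.212115007937557), np.float32(148.61157))
z (np.float64(12.446584958615814), np.float32(142.0737))
```

About 0.8° short; one repeat of the last stroke, 0.9° farther.

Request:
send_rows --steps '[[[1.2,0.5,0],[0,0,0]],[[3,1.2,0],[0,0,0]],[[4.5,2,0],[0,0,0]],[[4.887,2.327,0],[0,0,0]],[[4.887,2.327,0],[0,0,0]],[[4.887,2.327,-1],[0,0,0]],[[4.887,2.327,-2.2],[0,0,0]],[[4.887,2.327,-2.7],[0,0,0]],[[4.887,2.327,-2.7],[0,0,0]]]'

```text
time: 10.18
tool_pos: [519.2, 27.5, 32.3]
tcp_rot: [180.0, -0.1, -161.8]
ft_force: [-0.3, -0.5, -0.3]
finger_gap: 0.1
grip_force: 0.0
```

Request:
send_rows --steps '[[[0.07,0.027,0],[0,0,0.04]],[[0.13,0.053,0],[0,0,0.08]],[[0.203,0.081,0],[0,0,0.122]],[[0.203,0.081,0],[0,0,0.122]],[[0.203,0.081,0],[0,0,0.122]],[[0,0,0],[0,0,0]],[[0,0,0.6],[0,0,0]],[[0,0,1.8],[0,0,0]],[[0,0,2.7],[0,0,0]],[[-0.8,-0.8,2.7],[0,0,0]]]'

```text
time: 11.42
tool_pos: [500.3, 4.3, 119.2]
tcp_rot: [-179.8, 0.5, -161.6]
ft_force: [0.1, -1.0, 0.4]
finger_gap: 0.4
grip_force: 0.0
```

Request:
send_rows --steps '[[[-1.5,-0.5,0],[0,0,0]],[[-3.2,-1,0],[0,0,0]],[[-4,-1.5,0],[0,0,0]],[[-4,-1.5,0],[0,0,0]]]'

```text
time: 11.92
tool_pos: [376.4, -41.9, 115.4]
tcp_rot: [-179.9, 0.1, -161.8]
ft_force: [1.7, -0.5, -0.6]
finger_gap: 0.0
grip_force: 0.0
```

```bash
sed -i 's/C=(503.8,79.3)/C=(504.1,79.5)/' look.py; python3 look.py pics/c5.png; python3 - <<'E'
from h import *
s=snapshot("top");g=gray(s);C=(504.1,79.5)
for rr in((44,52),(52,60),(60,66)):print("i",line(s,g,C,26,np.arange(*rr,1.),(0,25)))
for rr in((70,76),(76,84)):print("z",line(s,g,C,22,np.arange(*rr,1.),(0,25)))
# tab geometry: mid of outer top edge, tongue direction
o=[at(s,(225+x/8,260+y/8),49)[:2] for x,y in((150,262),(215,365))]
d=np.array([np.mean(o,0)-C]);print(o,np.hypot(*d[0]),np.degrees(np.arctan2(d[0,1],d[0,0])))
e=[at(s,(225+x/8,260+y/8),12)[:2] for x,y in((85,280),(180,425))];d=np.mean(e,0)-C;print(np.degrees(np.arctan2(d[1],d[0])),np.hypot(*d),e)
E
```

```text
11.925 [376.4 -41.9 115.4] [-1.799e+02  1.000e-01 -1.618e+02] [ 1.7 -0.5 -0.6]
index (np.float64(13.138791593758821), np.float32(134.59912)) zero (np.float64(12.311295794795328), np.float32(139.712))
dial_mark [(0.68, array([295.104, 230.592])), (0.62, array([195.712, 313.2  ]))]
zero_line [(0.7, array([406.976, 272.112])), (0.66, array([293.632, 232.992]))]
i (np.float64(12.99050418837985), np.float32(132.9689))
i (np.float64(13.066155597682824), np.float32(142.88098))
i (np.float64(13.311164640245815), np.float32(136.66748))
z (np.float64(12.191718447745417), np.float32(147.61255))
z (np.float64(12.418855618334844), np.float32(144.83153))
[array([440.24527617, 198.86620992]), array([414.11701887, 181.23968327])] 134.6791144451934 124.82883880124311
124.99274619697356 155.4696568668418 [array([433.84483367, 220.0979821 ]), array([396.03995082, 193.63116963])]
```

Now +0.8° over. I'll nudge it back gently from the other side of the near peg, where the top camera should still see the lines.

Request:
send_rows --steps '[[[0.4,0.4,0],[0,0,-0.18]],[[0.8,0.85,0],[0,0,-0.36]],[[1.2,1.3,0],[0,0,-0.54]],[[1.6,1.7,0],[0,0,-0.72]],[[2.0,2.1,0],[0,0,-0.9]],[[2.5,2.6,0],[0,0,-1.08]],[[2.81,2.93,0],[0,0,-1.243]],[[2.81,2.93,0],[0,0,-1.243]],[[2.81,2.93,-1.2],[0,0,-1.243]],[[2.81,2.93,-1.8],[0,0,-1.243]]]'

```text
time: 13.38
tool_pos: [459.8, 46.7, 58.2]
tcp_rot: [-179.9, -0.1, 127.3]
ft_force: [0.4, 0.0, -0.2]
finger_gap: -0.3
grip_force: 0.0
```

Request:
send_rows --steps '[[[0,0,-0.6],[0,0,0]],[[0,0,-0.9],[0,0,0]],[[0,0,-0.9],[0,0,0]]]'

```text
time: 13.75
tool_pos: [460.4, 46.7, 32.5]
tcp_rot: [-179.9, -0.1, 127.1]
ft_force: [-0.3, 0.6, -0.6]
finger_gap: 0.2
grip_force: 0.0
```

```bash
python3 look.py pics/c6.png; python3 - <<'E'
import numpy as np
C=np.array([504.1,79.5]);p=lambda f:C+54*np.array([np.cos(np.radians(f)),np.sin(np.radians(f))])
for f in(-145,-147,-148,-149,-149.5,-150,-150.5,-151):print(f,((p(f)-p(-143))/30).round(3),np.radians(f+143).round(3))
E
```

```text
13.75 [460.4  46.7  32.5] [-1.799e+02 -1.000e-01  1.271e+02] [-0.3  0.6 -0.6]
index (np.float64(13.133133132394601), np.float32(136.27643)) zero (np.float64(12.313514781530651), np.float32(139.47086))
dial_mark [(0.9, array([295.68, 232.08]))]
zero_line [(0.64, array([293.504, 231.312]))]
-145 [-0.037  0.051] -0.035
-147 [-0.072  0.103] -0.07
-148 [-0.089  0.129] -0.087
-149 [-0.105  0.156] -0.105
-149.5 [-0.113  0.17 ] -0.113
-150 [-0.121  0.183] -0.122
-150.5 [-0.129  0.197] -0.131
-151 [-0.137  0.211] -0.14
```

View pics/c6.png

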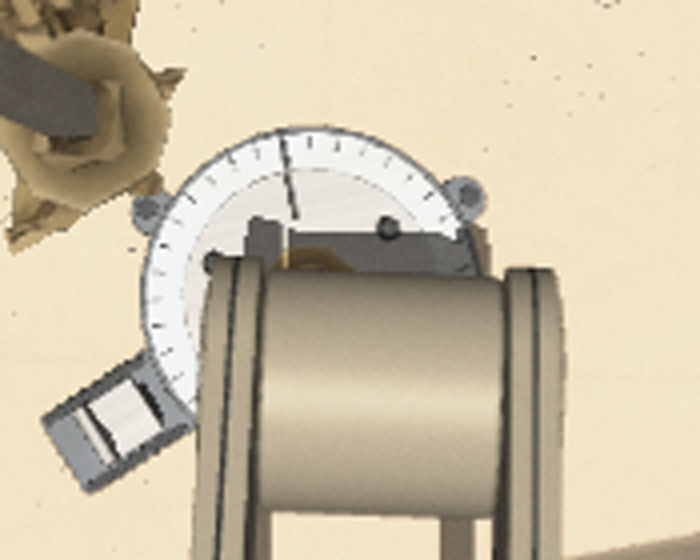

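The lines stay visible (crop (283,135)-(296,218)) with the finger in place, so I can nudge in a closed loop.

Request:
send_rows --steps '[[[-0.037,0.051,0],[0,0,-0.035]],[[-0.072,0.103,0],[0,0,-0.07]],[[-0.105,0.156,0],[0,0,-0.105]],[[-0.113,0.17,0],[0,0,-0.113]],[[-0.113,0.17,0],[0,0,-0.113]]]'

```text
time: 14.52
tool_pos: [457.9, 51.9, 33.5]
tcp_rot: [180.0, 0.0, 120.5]
ft_force: [-0.0, -1.2, 0.1]
finger_gap: -0.2
grip_force: 0.0
```

```bash
python3 look.py pics/x.png
```

```text
14.525 [457.9  51.9  33.5] [180.    0.  120.5] [-0.  -1.2  0.1]
index (np.float64(13.135345186140578), np.float32(134.29742)) zero (np.float64(12.311673157939303), np.float32(140.99707))
dial_mark [(0.91, array([295.808, 232.8  ]))]
zero_line [(0.22, array([187.904, 260.592]))]
```

Request:
send_rows --steps '[[[-0.008,0.0135,0],[0,0,-0.009]],[[-0.016,0.027,0],[0,0,-0.018]],[[-0.016,0.027,0],[0,0,-0.018]]]'

```text
time: 15.05
tool_pos: [457.0, 52.7, 33.0]
tcp_rot: [-180.0, -0.0, 119.4]
ft_force: [-0.5, 0.1, 0.3]
finger_gap: 0.0
grip_force: 0.1
```

```bash
python3 look.py pics/x.png
```

```text
15.05 [457.   52.7  33. ] [-180.    -0.   119.4] [-0.5  0.1  0.3]
index (np.float64(13.138126089622512), np.float32(135.83157)) zero (np.float64(12.314742779582895), np.float32(140.6677))
dial_mark [(0.94, array([295.488, 230.496]))]
zero_line [(0.72, array([293.184, 231.408]))]
```

Request:
send_rows --steps '[[[-0.008,0.0135,0],[0,0,-0.009]],[[-0.016,0.027,0],[0,0,-0.018]],[[-0.016,0.027,0],[0,0,-0.018]]]'

```text
time: 15.58
tool_pos: [456.6, 53.4, 33.0]
tcp_rot: [-180.0, 0.0, 118.4]
ft_force: [1.0, -2.5, -0.7]
finger_gap: 0.0
grip_force: 1.1
```

```bash
python3 look.py pics/x.png
```

```text
15.575 [456.6  53.4  33. ] [-180.     0.   118.4] [ 1.  -2.5 -0.7]
index (np.float64(12.372636836709002), np.float32(138.30325)) zero (np.float64(12.297814192640868), np.float32(138.28531))
dial_mark [(0.73, array([295.488, 232.8  ]))]
zero_line []
```

Aligned within 0.1°. Backing off, rising, and going outside the tab.

Request:
send_rows --steps '[[[0.06,-0.11,0],[0,0,0.05]],[[0.06,-0.11,0.2],[0,0,0.05]],[[0.06,-0.11,1.5],[0,0,0.05]],[[0.0,0.3,2.7],[0,0,0.08]],[[-0.4,1.6,2.7],[0,0,0.112]],[[-0.9,3.3,2.7],[0,0,0.112]],[[-1.3,4.7,2.7],[0,0,0.112]],[[-1.41,5.15,2.7],[0,0,0.112]],[[-1.41,5.15,2.0],[0,0,0.112]],[[-1.41,5.15,1.5],[0,0,0.112]]]'

```text
time: 16.98
tool_pos: [414.1, 207.8, 77.4]
tcp_rot: [-180.0, 0.0, 124.8]
ft_force: [0.2, 0.2, 1.0]
finger_gap: -0.0
grip_force: 0.0
```

```bash
python3 look.py pics/x.png; python3 - <<'E'
from h import *
s=snapshot("side");a=s["img"][140:290,180:380,::-1];cv2.imwrite("pics/s7.png",cv2.resize(a,(800,600),interpolation=2))
E
```

```text
16.975 [414.1 207.8  77.4] [-180.     0.   124.8] [0.2 0.2 1. ]
index (np.float64(12.22527625819318), np.float32(137.2707)) zero (np.float64(12.305080490715117), np.float32(138.53041))
dial_mark [(0.64, array([296.384, 233.184]))]
zero_line [(0.91, array([295.104, 231.696]))]
```

View pics/s7.png

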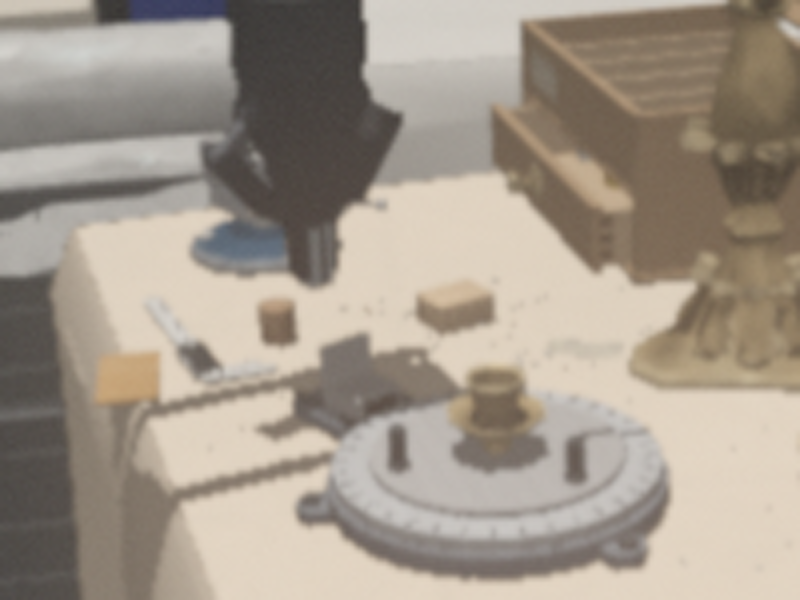

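The dial stays aligned, the pan stands centred, and the finger hangs behind and above the tab (crop (345,365)). Lowering, then pushing inward.

Request:
send_rows --steps '[[[0,0,-0.7],[0,0,0]],[[0,0,-1.3],[0,0,0]],[[0,0,-1.53],[0,0,0]],[[0.05,-0.07,-1.53],[0,0,0]],[[0.1,-0.14,-1.53],[0,0,0]],[[0.15,-0.22,-1.53],[0,0,0]],[[0.2,-0.29,-1.53],[0,0,0]],[[0.25,-0.36,-1.53],[0,0,0]],[[0.29,-0.41,-1.53],[0,0,0]],[[0.29,-0.41,-1.53],[0,0,0]]]'

```text
time: 18.42
tool_pos: [423.1, 195.5, 32.1]
tcp_rot: [-180.0, 0.0, 124.8]
ft_force: [-0.4, 1.5, 0.2]
finger_gap: 0.2
grip_force: 0.3
```

Request:
send_rows --steps '[[[0.03,-0.043,0],[0,0,0]],[[0.06,-0.086,0],[0,0,0]],[[0.085,-0.12,0],[0,0,0]],[[0.1,-0.143,0],[0,0,0]],[[0.1,-0.143,0],[0,0,0]]]'

```text
time: 19.05
tool_pos: [425.9, 191.3, 32.0]
tcp_rot: [-180.0, 0.0, 124.8]
ft_force: [-1.0, 1.0, 0.7]
finger_gap: -0.2
grip_force: 0.9
```

Request:
send_rows --steps '[[[0.01,-0.014,0],[0,0,0]],[[0.02,-0.029,0],[0,0,0]],[[0.03,-0.043,0],[0,0,0]],[[0.03,-0.043,0],[0,0,0]]]'

```text
time: 19.55
tool_pos: [426.0, 191.1, 32.0]
tcp_rot: [-180.0, -0.1, 124.8]
ft_force: [-5.2, 7.5, 3.4]
finger_gap: -0.1
grip_force: 4.9
```

Request:
send_rows --steps '[[[0.01,-0.014,0],[0,0,0]],[[0.02,-0.029,0],[0,0,0]],[[0.02,-0.029,0],[0,0,0]]]'

```text
time: 19.92
tool_pos: [426.1, 191.1, 32.1]
tcp_rot: [-180.0, -0.2, 124.8]
ft_force: [-9.2, 13.1, 5.2]
finger_gap: -0.0
grip_force: 7.6
```

Hard stop: 16 N with no further travel. Backing off and checking.

Request:
send_rows --steps '[[[-0.1,0.15,0],[0,0,0]],[[-0.3,0.43,0],[0,0,0]],[[-0.4,0.57,0],[0,0,0]],[[-0.4,0.57,0.8],[0,0,0]],[[-0.4,0.57,2.0],[0,0,0]],[[-0.6,1.0,3.5],[0,0,0]],[[-1.2,2.2,4],[0,0,0]],[[-2,3.7,4],[0,0,0]],[[-2.2,4.2,4],[0,0,0]],[[-2.2,4.2,4],[0,0,0]]]'

```text
time: 21.18
tool_pos: [361.0, 315.6, 151.8]
tcp_rot: [-180.0, 0.0, 125.0]
ft_force: [-0.7, 0.4, -0.4]
finger_gap: -0.2
grip_force: 0.0
```

```bash
python3 look.py pics/c8.png
```

```text
21.175 [361.  315.6 151.8] [-180.    0.  125.] [-0.7  0.4 -0.4]
index (np.float64(12.228872521840552), np.float32(137.25461)) zero (np.float64(12.302710848694051), np.float32(138.85577))
dial_mark [(0.85, array([294.912, 233.52 ]))]
zero_line [(0.85, array([295.168, 231.504]))]
```

View pics/c8.png

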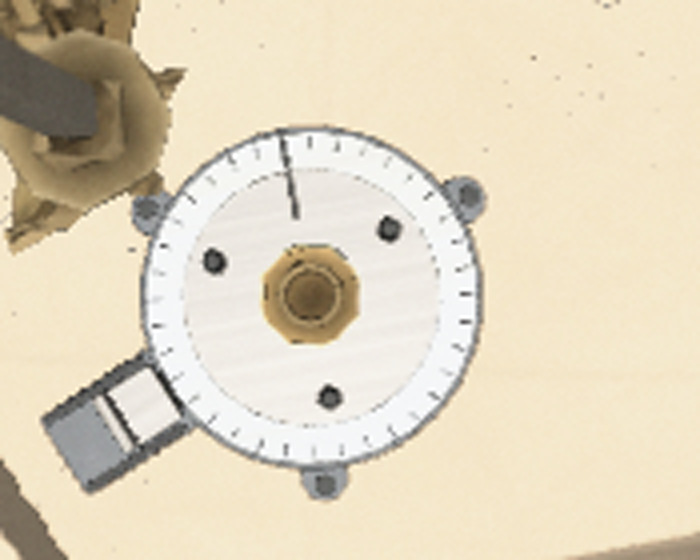

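The index and zero lines form one straight line (crop (283,130)-(297,218)), the shoe meets the ring at (175,400), and the pan stands centred. Handing in.

```bash
python3 -c "
from bench import order
print(order.hand_in())"
```

```text
the job is handed in; nothing more can be done
None
```

The job is handed in: the index line is within about 0.1° of the zero line, the clamp shoe is against its hard stop, and in the last picture the pan stands centred with the ring unmoved; I don't have the judge's result.

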